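# Swing the reading head over the green bottle and take the reading

## Task

With one fingertip, push the blue arm of the bench reader round its post until the white reading head is centred over the cap of the green bottle, without gripping the arm from both sides. Then press the red button on top of the post fully down to take the reading, and let it come up again. Leave the head over the green bottle; the four containers are not to be lifted or shifted, and the button must not be pressed while the head is anywhere else.

Things in the scene. Friction and masses are not known exactly. Their poses are not given: they have to be found in the camera images.
- reader: fixed bench reader: white round foot 92 mm across and upright post; origin on the post's axis at bench level. Four spokes fan out 0.45 and 1.05 rad to either side of its own -x, towards the robot, to round pads 125 mm from the axis (tops 8 mm high). A container stands on each, which one where varies; none reaches over 121 mm above the bench.
- swing_arm (a joint): the level arm's angle about the post in rad, 0 when it points along the reader's own -x; it grows counter-clockwise seen from above (from 0, towards the robot's right). Stops at -1.4 and 1.4. The hinge is stiff enough to stay where it is left; pushing takes about 1 to 3 N and there are no clicks.
- bar_mid (a point): point on the centre line of the blue arm, 75 mm from the post's axis, half-way up the arm. The arm is a bar 14 mm thick and 24 mm high (160 to 184 mm above the bench); its bare part runs from 22 to 110 mm from the post's axis.
- head_center (a point): centre of the white round reading head at the arm's end, 125 mm from the post's axis; the head is 34 mm across, from about 149 to 188 mm above the bench, so it passes clear over the containers. To the fingers it is a 30 mm square block.
- green_mid (a point): the green bottle (49 mm across, 100 mm high, bright green body, white ribbed cap 35 mm across), point on its axis half-way up.
- bottle_green: the same green bottle; origin at the centre of its underside, z up
- bottle_blue: light blue bottle with a blue cap, 54 mm across, 113 mm high; origin at the centre of its underside
- jar_amber: brown jar with a black cap, 45 mm across, 87 mm high; origin at the centre of its underside
- jar_salt: white jar with a white cap, 56 mm across, 69 mm high; origin at the centre of its underside
- read_button (a joint): travel of the red spring button in m: 0 up, 0.005 fully down; fully down takes about 4 N, straight down
- read_button_top (a point): centre of the red button's top face (26 mm across), on the post's axis, highest point of the reader, about 0.21 m above the bench; its black housing is 5 to 10 mm wider all round
Mind the look-alikes: they are no part of the job. Several things have the shape of the jar_amber; the one meant has the colours described above.

How it is judged:
On the way, in this order (a step that is already met when the one before it is completed fails the run):
1. the reading head is brought to rest centred over the green bottle (within 12 mm) (horizontal distance between head_center and green_mid below 0.012 m and velocity of joint swing_arm between -0.1 and 0.1 rad/s), for 0.2 s.
2. the red button is pressed fully down (4 mm or more) with the head over the green bottle (value of joint read_button above 0.004 m and horizontal distance between head_center and green_mid below 0.015 m), for 0.05 s.
At the end, for the whole second after the job is handed in: the reading head stands over the green bottle (axes within 15 mm), the button has been pressed there and is up again, and all four containers stand upright where they were (horizontal distance between head_center and green_mid below 0.015 m and value of joint read_button below 0.001 m and angle between each of bottle_green, bottle_blue, jar_amber, jar_salt's own z axis and vertical below 0.1 rad and linear speed of bottle_green below 0.02 m/s); the robot touches nothing.
It fails at once if the button is pressed (2.5 mm or more) while the head is not over the green bottle (more than 20 mm off) (value of joint read_button above 0.0025 m and horizontal distance between head_center and green_mid above 0.02 m).
It fails at once if the arm is gripped: the fingers press on both flanks at once ((contact force between the fingers and swing_arm_c1 above 1.5 N or contact force between the fingers and swing_arm_c2 above 1.5 N) and (contact force between the fingers and swing_arm_c3 above 1.5 N or contact force between the fingers and swing_arm_c4 above 1.5 N)).
It fails at once if a container is lifted or shifted by more than 10 mm (distance of any of bottle_green, bottle_blue, jar_amber, jar_salt from where it was at the start of the episode above 0.01 m).
It also fails if it takes over 45 s, if anything falls off the work surface, if the arm or the gripper's body presses on something with over 40 N, if the wrist force passes 120 N, or if a joint passes its speed limit or range.

## Robot

A 6-joint arm with a two-finger parallel gripper is mounted at the origin on a cart in front of the work surface, level with it; the furniture and walls round the work are solid. World frame = base frame: x ahead of the robot, y to its left, z up, the work surface at z = 0. Lengths are in m, angles in rad, forces in N, time in s.
With the tool pointing down it reaches from about 0.375 to 0.9 m from the base axis. Payload 3.1 kg.
Tool frame: the origin (TCP) lies between the finger pads; the fingertips stand 19 mm ahead of it and the grasp point (between the pads) is the TCP; z points along the fingers, y is the line along which they close (so a half turn about z gives the same grasp; the last joint's range is limited). The gripper opens to 85 mm and grips with 20 to 120 N. Pads are 22 mm wide; open, the fingers measure 114 mm over their backs; the gripper's body (76 mm by 85 mm) begins 54 mm behind the grasp point. The pads swing forward as they close: fully open they stand 13 mm farther back than shut.
Start: joints at [-1.296, 0.527, 1.433, -0, 1.181, -0.178], TCP at [0.273, -0.562, 0.214] pointing down, gripper open.
Joint ranges: [-3.08, 3.08], [-0.75, 2.2], [0.22, 2.44], [-1.43, 4.57], [0, 2.65], [-2.85, 2.85]. Speed limits (rad/s): [2.79, 2.79, 3.14, 3.14, 3.14, 3.14].

## Interface

Orientations are given as a rotation vector (axis times angle).
In Python, from plant import bot gives the robot as it stands. The module is installed in compiled form; this text tells all that it offers.
- The arm moves only by the tool step_arm, never from a script. Its argument "motion" is a list that holds one entry, the list of rows, each a list of 7 numbers: the shift along the tool's x, y, z in mm, then the turn, a rotation vector about the tool's x, y, z in rad, then the finger opening in mm, from 0 to 85.4. In form: [[[tx, ty, tz, wx, wy, wz, hand], ...]]. A call has 1 to 8 rows; each row is the pose to reach, as a shift and turn from the pose commanded when the call began, along the tool's axes at that moment; what a row does not reach only later rows make up. A row lasts 1/8 s, in which the tool goes at most 62.5 mm and 10.7 degrees, less where a joint would pass 70% of its speed; a pose out of reach is approached as far as the arm can. A call with a gripper value outside its range is refused whole. The fingers move at their own pace and stop on an object; "force" is the grip in N (left out, the last holds). Time passes only in rows, so rows that repeat a pose let the fingers close. It gives the time, the measured TCP pose, the force, the opening and the grip force at its end, in the units of the state.
- bot.get_state(): the state, without advancing time (a new reading comes with each control period).
- bot.grab_frame(name): name is "scene" or "side" or "wrist"; returns a dict with "image" (400x640x3 uint8, red, green, blue), "camera_matrix" (3x3 intrinsics, pixels), "dist_coeffs" ([k1, k2, p1, p2, k3] as OpenCV has them; the pictures are not rectified), "pose" (4x4, takes a point from camera to world coordinates); the wrist camera has in their place "mount" (4x4, takes a point from camera to tool coordinates, whose origin is the TCP and whose axes are the flange's). Camera axes: x right, y down, z forward; pixel columns grow to the right and rows downward; lengths in m; the calibration is good to about 2 mm. A picture is of the moment at which its call begins: read the wrist's pose just before it. There is no depth.
- bot.close_job(): hands the job in; it is judged then, once.
The state is a dict: "time": time; "joint_pos": joint angles; "joint_velocities": joint speeds; "effort": joint torques, N m; "tool_pos": TCP position; "ee_rot": TCP orientation; "wrist_force": force on the tool from outside, world axes, zero at the start; "ft_torque": the same for the moment, N m; "gripper_width": finger opening in m; "grip_force": force on a finger pad.
Only numpy, scipy, OpenCV 4.12 (cv2) and the standard library are available. Lean on these libraries where they do the work, as an engineer would, in place of code of your own. Each camera call takes 0.05 s, during which the arm holds its last target. There are 200 camera calls.

## Working session

There is one attempt and no reset: what is moved stays moved. The work goes in short steps, Python scripts to look and compute and a tool call to move; the robot and the scene stay as the last step left them, time stands still between calls to the robot, and variables do not carry over. Pictures are saved under pics/ and viewed, at most 10 in all, crops included, and the job is handed in when it is done.

Besides the shell and the picture viewer there is one more tool, called as a command line: name --argument value ..., lists and objects as JSON in quotes. step_arm: Moves the arm, as the interface text tells. Its arguments: {"type":"object","properties":{"motion":{"type":"array"},"force":{"type":"number"}},"required":["motion"]}

```bash
mkdir -p pics
cat > h.py <<'E'
import numpy as np, cv2, pickle
from plant import bot
def grab(n,tag):
    s=bot.get_state(); f=bot.grab_frame(n); f['state']=s
    if n=='wrist':
        T=np.eye(4);T[:3,:3]=cv2.Rodrigues(np.array(s['ee_rot'],float))[0];T[:3,3]=s['tool_pos'];f['pose']=T@np.array(f['mount'])
    pickle.dump(f,open(f'pics/{tag}.pkl','wb')); cv2.imwrite(f'pics/{tag}.png',f['image'][:,:,::-1]); return f
def load(tag): return pickle.load(open(f'pics/{tag}.pkl','rb'))
def ray(f,uv):
    p=cv2.undistortPoints(np.array([[uv]],float),np.array(f['camera_matrix']),np.array(f['dist_coeffs']))[0,0]
    T=np.array(f['pose']); d=T[:3,:3]@np.array([p[0],p[1],1]); return T[:3,3],d
def atz(f,uv,z):
    o,d=ray(f,uv); return o+d*(z-o[2])/d[2]
def proj(f,P):
    T=np.linalg.inv(np.array(f['pose']));
    return cv2.projectPoints(np.array(P,float).reshape(-1,3),cv2.Rodrigues(T[:3,:3])[0],T[:3,3],np.array(f['camera_matrix']),np.array(f['dist_coeffs']))[0].reshape(-1,2)
E
python3 - <<'E'
from h import *
a=grab('scene','s1');b=grab('side','d1')
for f in(a,b): print(np.round(f['pose'],3))
print(a['state'])
E
```

```text
[[-0.786 -0.31   0.535 -0.135]
 [-0.618  0.403 -0.675  0.533]
 [-0.006 -0.861 -0.509  0.742]
 [ 0.     0.     0.     1.   ]]
[[-0.18  -0.399  0.899 -0.59 ]
 [-0.984  0.071 -0.166 -0.037]
 [ 0.002 -0.914 -0.405  0.613]
 [ 0.     0.     0.     1.   ]]
{'time': 0.0, 'joint_pos': array([-1.29650182e+00,  5.28465829e-01,  1.43387885e+00,  3.06473753e-05,
        1.18140624e+00, -1.78504311e-01]), 'joint_velocities': array([-1.20336220e-03,  1.44405448e-03, -7.21019971e-04,  9.82419854e-05,
       -1.17844191e-03,  1.56995479e-03]), 'effort': array([-1.45898048e-03, -4.42353773e+01, -1.78025830e+01, -3.48406738e-04,
        8.46316572e-03, -2.16187878e-06]), 'tool_pos': array([ 0.27325592, -0.56127645,  0.21304133]), 'ee_rot': array([-3.05932416e+00, -7.04692125e-01,  1.17764383e-04]), 'wrist_force': array([-0.07941467, -0.28840809, -0.16419751]), 'ft_torque': array([ 0.0035651 , -0.0053991 , -0.01281472]), 'grip_force': 0.0, 'gripper_width': 0.08554038736566741}
```

View pics/s1.png

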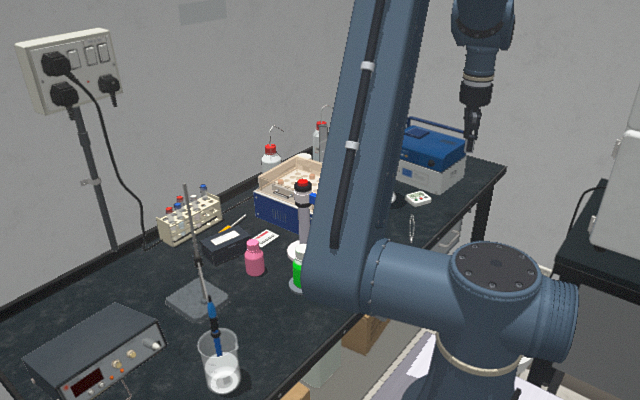

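View pics/d1.png

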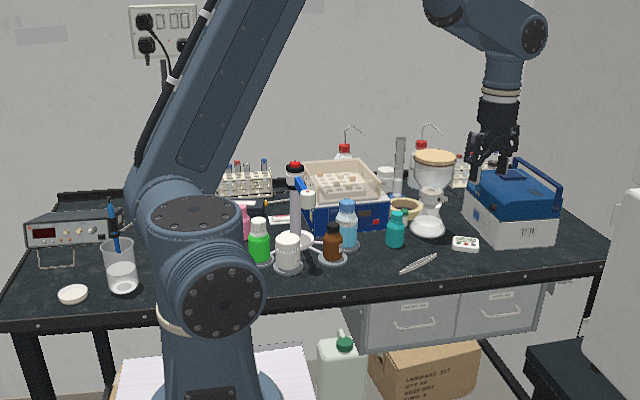

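The side view shows the reader: red button near (295,165), white head near (308,195), green bottle near (259,235). The scene view shows the red button near (303,185). I'll enlarge both.

Run:
```python
from h import *
a=load('s1')['image'];b=load('d1')['image']
cv2.imwrite('pics/dc.png',cv2.resize(b[150:280,230:370,::-1],None,fx=4.5,fy=4.5,interpolation=cv2.INTER_CUBIC)[:600])
```

```text
(no output)
```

View pics/dc.png

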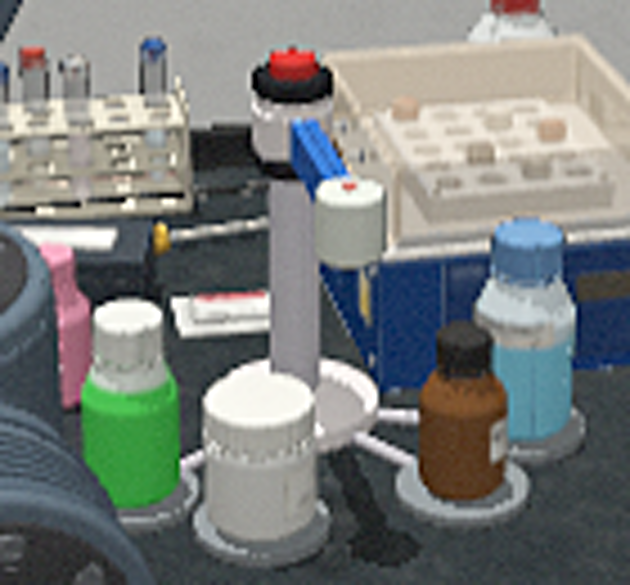

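The crop shows, in crop pixels: button top (292,57), head top (349,186), and cap tops at green (128,309), salt (259,393), amber (465,340), blue (530,235). The head currently points between salt and amber.

Run:
```python
from h import *
from scipy.optimize import least_squares
f=load('d1')
P={'btn':((292,57),.21),'head':((349,186),.188),'green':((128,309),.108),'salt':((259,393),.077),'amber':((465,340),.095),'blue':((530,235),.121)}
w={k:atz(f,(u/4.5+230-.4,v/4.5+150-.4),z) for k,((u,v),z) in P.items()}
for k in w: d=w[k]-w['btn'];print(k,w[k].round(4),np.hypot(*d[:2]).round(4),np.arctan2(-d[1],-d[0]).round(3))
an={'green':1.05,'salt':.45,'amber':-.45,'blue':-1.05}
for s in(1,-1):
  def r(p):
    o=[p[:2]-w['btn'][:2]]
    for k,a in an.items():
        t=p[2]+s*a; o.append(p[:2]-.125*np.array([np.cos(t),np.sin(t)])-w[k][:2])
    o.append(p[:2]-.125*np.array([np.cos(p[3]),np.sin(p[3])])-w['head'][:2])
    return np.concatenate(o)
  q=least_squares(r,[w['btn'][0],w['btn'][1],0,0]);print(s,q.x.round(4),(q.fun*1000).round(1))
  for sg in an: print(sg, np.round(q.x[:2]-.125*np.array([np.cos(q.x[2]+s*an[sg]),np.sin(q.x[2]+s*an[sg])]),4))
```

```text
btn [ 0.5174 -0.2076  0.21  ] 0.0 -3.142
head [ 0.3956 -0.2155  0.188 ] 0.1221 0.065
green [ 0.4456 -0.1125  0.108 ] 0.1192 -0.924
salt [ 0.4038 -0.1721  0.077 ] 0.119 -0.303
amber [ 0.4077 -0.2766  0.095 ] 0.1296 0.561
blue [ 0.47   -0.3251  0.121 ] 0.1266 1.187
1 [ 0.3727 -0.2514 -2.8703 -2.1383] [-144.7  -43.8  -42.1  -17.8   62.8    3.2   88.     3.    -8.3  -14.2
   44.3   69.5]
green [ 0.4036 -0.1303]
salt [ 0.4666 -0.1689]
amber [ 0.4957 -0.2736]
blue [ 0.4617 -0.3392]
-1 [ 0.5188 -0.2111  0.1094  0.0357] [ 1.3 -3.5 -0.5  2.3 -2.9  2.7  5.1 -0.8 -1.2 -0.7 -1.8 -0.1]
green [ 0.4451 -0.1102]
salt [ 0.4009 -0.1694]
amber [ 0.4128 -0.2775]
blue [ 0.4688 -0.3257]
```

```bash
cat >> h.py <<'E'
def rows(targets):
    "world x,y,z (m) and heading of tool x (rad) -> rows from present pose"
    s=bot.get_state(); R=cv2.Rodrigues(np.array(s['ee_rot'],float))[0]
    yaw=np.arctan2(R[1,0],R[0,0]); print('now',np.round(s['tool_pos'],4),'yaw',yaw.round(3),'F',np.round(s['wrist_force'],2))
    for t in targets:
        print(np.round(R.T@(np.array(t[:3])-s['tool_pos'])*1000,1),'wz',round(-(t[3]-yaw),3))
E
python3 - <<'E'
from h import *
f=load('d1')
print(atz(f,(427,235),0),atz(f,(435,157),.2),atz(f,(397,245),0))
rows([(.31,-.47,.27,.63),(.35,-.38,.27,.99),(.44,-.275,.26,1.53),(.446,-.275,.18,1.53),(.446,-.24,.18,1.53)])
E
```

```text
[ 0.49262985 -0.5462785   0.        ] [ 0.52411641 -0.56002145  0.2       ] [ 0.45647285 -0.45228197  0.        ]
now [ 0.2733 -0.5613  0.2131] yaw 0.453 F [ 0.09  0.56 -0.6 ]
[ 73.  -66.2 -56.7] wz -0.177
[ 148.3 -129.6  -56.6] wz -0.537
[ 275.2 -184.6  -46.4] wz -1.077
[ 280.6 -181.8   33.6] wz -1.077
[ 295.9 -213.3   33.6] wz -1.077
```

step_arm --motion '[[[40, -35, -57, -0.0, 0, -0.15, 0], [75, -68, -57, 0, 0, -0.3, 0], [110, -100, -57, 0, 0, -0.46, 0], [148, -130, -57, 0, 0, -0.62, 0], [195, -150, -57, 0, 0, -0.78, 0], [240, -168, -54, 0, 0, -0.94, 0], [276, -184, -46, 0, 0, -1.077, 0], [276, -184, -46, 0, 0, -1.077, 0]]]' --force 30

```text
time: 1.1
tool_pos: [0.4417, -0.273, 0.2591]
ee_rot: [-2.26, -2.178, -0.0]
wrist_force: [-0.1, 0.1, -1.3]
gripper_width: -0.0003
grip_force: 0.0
```

Run:
```python
from h import *
grab('wrist','w1')
rows([(.446,-.275,.18,1.53),(.446,-.24,.18,1.53)])
```

```text
now [ 0.4412 -0.2746  0.2594] yaw 1.532 F [0.29 0.32 0.58]
[-0.3  4.9 79.4] wz 0.002
[34.7  3.5 79.5] wz 0.002
```

View pics/w1.png

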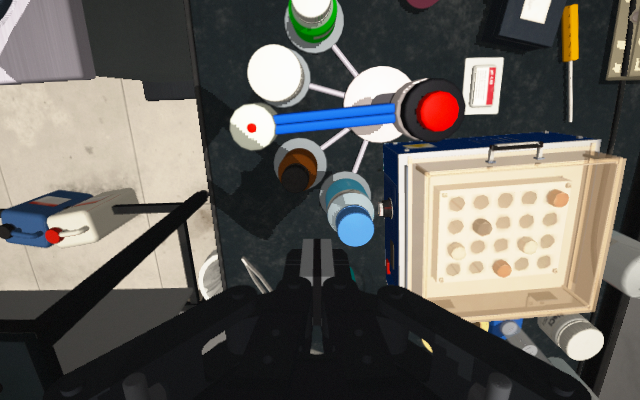

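The wrist view shows the button top at (438,112), the head's red dot at (252,128), and caps at green about (311,5, cut off), salt (273,73), amber (295,178), blue (356,226).

Run:
```python
from h import *
f=load('w1')
w={k:atz(f,uv,z) for k,uv,z in [('btn',(438,112),.21),('head',(252,128),.188),('salt',(273,73),.077),('amber',(295,178),.095),('blue',(356,227),.121),('green',(311,5),.108)]}
for k in w: d=w[k]-w['btn'];print(k,w[k].round(4),np.hypot(*d[:2]).round(4),np.arctan2(-d[1],-d[0]).round(3))
```

```text
btn [ 0.5215 -0.2101  0.21  ] 0.0 -3.142
head [ 0.3984 -0.2176  0.188 ] 0.1232 0.061
salt [ 0.4021 -0.1731  0.077 ] 0.1249 -0.301
amber [ 0.4195 -0.2777  0.095 ] 0.1223 0.585
blue [ 0.4796 -0.3239  0.121 ] 0.1212 1.219
green [ 0.4429 -0.1209  0.108 ] 0.1188 -0.849
```

step_arm --motion '[[[0, 4, 40, 0, 0, 0, 0], [0, 4, 79, 0, 0, 0, 0], [0, 4, 79, 0, 0, 0, 0]]]'

```text
time: 1.52
tool_pos: [0.4427, -0.2754, 0.1787]
ee_rot: [-2.264, -2.168, 0.001]
wrist_force: [0.1, 0.3, -0.0]
gripper_width: 0.0001
grip_force: 0.0
```

```bash
cat >> h.py <<'E'
def tcp(t,ax=(.520,-.210),r=.072,off=.018):
    c,s=np.cos(t),np.sin(t); return (ax[0]-r*c+off*s, ax[1]-r*s-off*c,.179,t+np.pi/2)
E
python3 - <<'E'
from h import *
rows([tcp(t) for t in (.1,.0,-.1,-.2,-.3,-.4,-.5,-.6)])
E
```

```text
now [ 0.4427 -0.2754  0.1787] yaw 1.527 F [ 0.14  0.29 -0.01]
[40.6  5.7 -0.2] wz -0.143
[47.6  3.2 -0.1] wz -0.043
[54.8  1.5 -0.1] wz 0.057
[62.2  0.4 -0.1] wz 0.157
[69.6  0.2 -0. ] wz 0.257
[77.   0.6  0. ] wz 0.357
[84.3  1.8  0. ] wz 0.457
[91.5  3.7  0.1] wz 0.557
```

step_arm --motion '[[[22, 5, 0, 0, 0, -0.02, 0], [38, 5, 0, 0, 0, -0.04, 0], [48, 3, 0, 0, 0, -0.02, 0], [55, 1.5, 0, 0, 0, 0.06, 0], [62, 0.5, 0, 0, 0, 0.16, 0], [69.5, 0, 0, 0, 0, 0.26, 0], [77, 0.5, 0, 0, 0, 0.36, 0], [84, 2, 0, 0, 0, 0.46, 0]]]'

```text
time: 2.52
tool_pos: [0.4505, -0.192, 0.1818]
ee_rot: [2.705, 1.595, 0.0]
wrist_force: [0.3, 0.2, 0.1]
gripper_width: -0.0002
grip_force: 0.0
```

Run:
```python
from h import *
f=grab('wrist','w2')
rows([tcp(t) for t in (-.5,-.6,-.7,-.8,-.85,-.91)])
```

```text
now [ 0.4505 -0.1912  0.1817] yaw 1.064 F [ 0.59  1.1  -0.18]
[-1.2 -2.   2.7] wz -0.007
[ 6.1 -3.5  2.7] wz 0.093
[13.4 -4.3  2.7] wz 0.193
[20.9 -4.3  2.7] wz 0.293
[24.6 -4.   2.7] wz 0.343
[29.  -3.4  2.7] wz 0.403
```

View pics/w2.png

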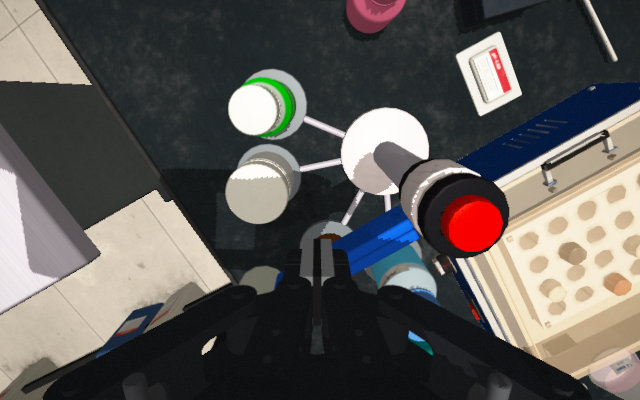

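The green cap is at (255,108) and the button at (472,223). The blue bar, around (375,243), disappears under the fingers, so they may have passed the bar or it may lie beside them. I'll compute its angle and check from the side.

Run:
```python
from h import *
f=load('w2')
for uv in((345,262),(375,246),(410,226)):print('bar',atz(f,uv,.184).round(4))
print(atz(f,(472,223),.21),'green',atz(f,(255,109),.108))
print('proj bar t=.06,-.5 r=.03,.075,.108,.125',[proj(f,[(.52-r*np.cos(t),-.21-r*np.sin(t),.184) for r in(.03,.075,.108,.125)]).round() for t in(.06,-.5)])
b=grab('side','d2')['image']
cv2.imwrite('pics/d2c.png',cv2.resize(b[110:280,210:380,::-1],None,fx=3.5,fy=3.5,interpolation=cv2.INTER_CUBIC)[:600,:800])
```

```text
bar [ 0.459 -0.21   0.184]
bar [ 0.4775 -0.2093  0.184 ]
bar [ 0.4988 -0.2079  0.184 ]
[ 0.52156497 -0.20670831  0.21      ] green [ 0.44568369 -0.11292905  0.108     ]
proj bar t=.06,-.5 r=.03,.075,.108,.125 [array([[398., 239.],
       [327., 279.],
       [278., 306.],
       [254., 319.]]), array([[391., 211.],
       [305., 212.],
       [242., 212.],
       [209., 212.]])]
```

View pics/d2c.png

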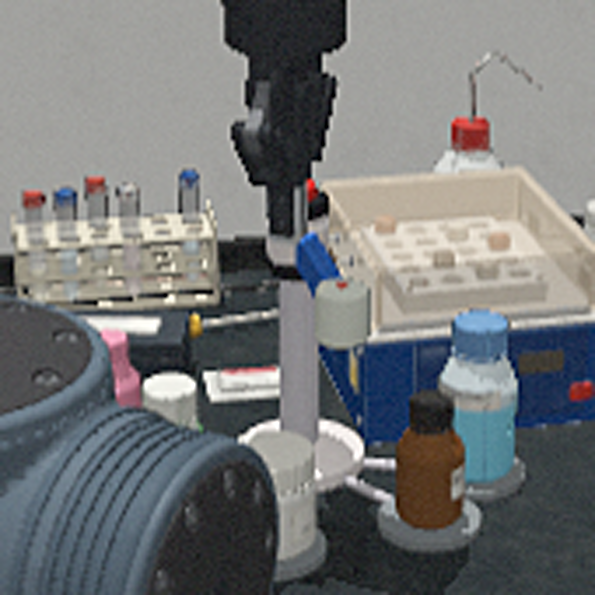

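The side view shows the bar and head unmoved, so the fingertips passed above the bar. I'll work out the real tip height from this picture.

Run:
```python
from h import *
f=load('d2');s=f['state'];p=s['tool_pos'];print(p,s['gripper_width'],s['joint_pos'].round(3))
for z in(.16,.17,.18,.19,.2):q=proj(f,[(p[0],p[1],z)])[0];print(z,((q-[210,110])*3.5).round(0))
w=load('w2')
for z in(.16,.17,.18,.19,.2):print(z,proj(w,[(p[0],p[1],z)])[0].round(0))
rows([])
```

```text
[ 0.45052815 -0.19119364  0.18169275] -0.00015944319758270662 [-0.63   0.393  1.802  0.     0.946 -0.124]
0.16 [287. 293.]
0.17 [287. 279.]
0.18 [287. 264.]
0.19 [287. 250.]
0.2 [287. 235.]
0.16 [315. 224.]
0.17 [315. 231.]
0.18 [315. 238.]
0.19 [315. 246.]
0.2 [315. 256.]
now [ 0.4505 -0.1917  0.1816] yaw 1.07 F [-0.63 -0.1  -0.25]
```

Both views put the shut tips only a little ahead of the TCP, so they brushed over the bar top. I'll lift, go back to the right-hand side, and push about 20 mm lower. That still clears the containers, which top out at 121 mm.

Run:
```python
from h import *
a=tcp(.05,r=.085,off=.055);print(a)
rows([(.4505,-.195,.24,1.07),a[:2]+(.24,1.55),a[:2]+(.16,1.55)])
```

```text
(np.float64(0.4378550821763152), np.float64(-0.26917949370973077), 0.179, 1.6207963267948966)
now [ 0.4505 -0.1917  0.1816] yaw 1.07 F [-0.63 -0.1  -0.25]
[ -2.9   1.6 -58.3] wz -0.0
[-74.1  26.1 -58.3] wz -0.48
[-74.1  26.1  21.7] wz -0.48
```

step_arm --motion '[[[0, 0, -30, 0, 0, 0, 0], [-3, 2, -58, 0, 0, 0, 0], [-30, 10, -58, 0, 0, -0.15, 0], [-60, 20, -58, 0, 0, -0.32, 0], [-74, 26, -50, 0, 0, -0.48, 0], [-74, 26, -15, 0, 0, -0.48, 0], [-74, 26, 22, 0, 0, -0.48, 0], [-74, 26, 22, 0, 0, -0.48, 0]]]'

```text
time: 3.62
tool_pos: [0.4361, -0.2684, 0.1572]
ee_rot: [-2.24, -2.194, 0.001]
wrist_force: [-0.1, 0.1, -0.2]
gripper_width: -0.0001
grip_force: 0.0
```

Run:
```python
from h import *
g=lambda t:tcp(t,r=.085)[:2]+(.16,t+np.pi/2)
rows([g(t) for t in (.1,.0,-.1,-.2,-.3)])
f=grab('wrist','w3')
```

```text
now [ 0.4361 -0.2684  0.1572] yaw 1.55 F [-0.07  0.14 -0.21]
[32.   0.5 -2.7] wz -0.12
[40.4 -1.9 -2.6] wz -0.02
[48.9 -3.4 -2.6] wz 0.08
[57.6 -4.1 -2.6] wz 0.18
[66.2 -3.9 -2.5] wz 0.28
```

View pics/w3.png

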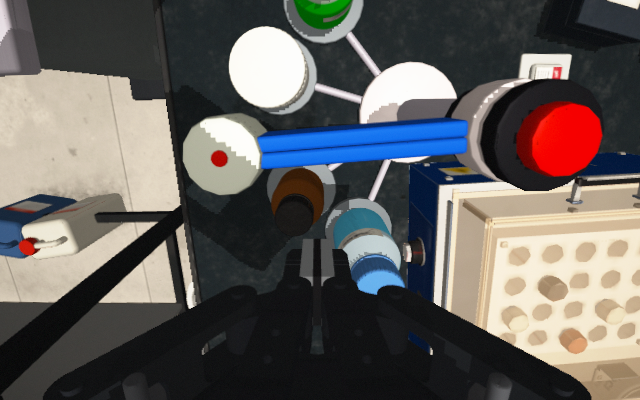

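The fingers, with the tip at (318,240), are on the near side of the bar (rows 123–168), clear of the head and containers. I'll push a short way and check.

step_arm --motion '[[[20, 0, 0, 0, 0, 0, 0], [34, 0, 0, 0, 0, -0.04, 0], [41, -2, 0, 0, 0, -0.02, 0], [49, -3.5, 0, 0, 0, 0.08, 0], [57.5, -4, 0, 0, 0, 0.18, 0]]]'

```text
time: 4.3
tool_pos: [0.4355, -0.2121, 0.1599]
ee_rot: [2.434, 1.982, -0.001]
wrist_force: [-0.6, -1.3, 1.1]
gripper_width: 0.0002
grip_force: 0.8
```

Run:
```python
from h import *
g=lambda t:tcp(t,r=.085)[:2]+(.16,t+np.pi/2)
rows([g(t) for t in (-.3,-.4,-.5,-.6,-.7,-.75,-.8,-.85)])
f=grab('wrist','w4')
```

```text
now [ 0.4355 -0.2121  0.1599] yaw 1.367 F [-0.57 -1.28  1.13]
[ 9.4 -4.  -0.1] wz 0.096
[18.  -4.5 -0.1] wz 0.196
[26.7 -4.2 -0.1] wz 0.296
[35.3 -3.  -0.2] wz 0.396
[43.8 -1.  -0.2] wz 0.496
[47.9  0.4 -0.2] wz 0.546
[52.   1.9 -0.2] wz 0.596
[55.9  3.7 -0.2] wz 0.646
```

View pics/w4.png

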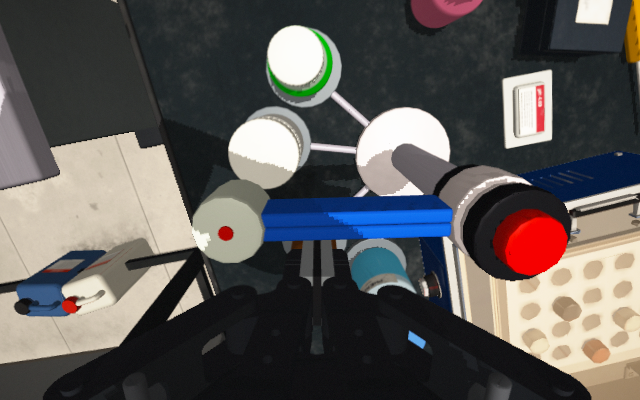

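The finger is pushing now: head dot at (226,233), button top centre at (530,241), green cap centre at (297,57).

Run:
```python
from h import *
f=load('w4')
b,h,g,s=[atz(f,uv,z) for uv,z in (((530,241),.21),((226,233),.188),((297,57),.108),((264,153),.077))]
for k in(h,g,s): d=k-b;print(b.round(4),k.round(4),np.hypot(*d[:2]).round(4),np.arctan2(-d[1],-d[0]).round(3))
```

```text
[ 0.5196 -0.2062  0.21  ] [ 0.3998 -0.1875  0.188 ] 0.1212 -0.155
[ 0.5196 -0.2062  0.21  ] [ 0.4443 -0.1137  0.108 ] 0.1193 -0.887
[ 0.5196 -0.2062  0.21  ] [ 0.404 -0.171  0.077] 0.1209 -0.295
```

step_arm --motion '[[[9, -4, 0, 0, 0, 0.1, 0], [18, -4.5, 0, 0, 0, 0.2, 0], [26.5, -4, 0, 0, 0, 0.3, 0], [35, -3, 0, 0, 0, 0.4, 0], [44, -1, 0, 0, 0, 0.5, 0], [44, -1, 0, 0, 0, 0.5, 0]]]'

```text
time: 5.1
tool_pos: [0.4429, -0.168, 0.1593]
ee_rot: [2.847, 1.328, 0.0]
wrist_force: [0.2, 0.1, -0.6]
gripper_width: 0.0002
grip_force: 0.0
```

Run:
```python
from h import *
g=lambda t:tcp(t,r=.085)[:2]+(.16,t+np.pi/2)
rows([g(t) for t in (-.7,-.75,-.8,-.85,-.9,-.95)])
f=grab('wrist','w5')
```

```text
now [ 0.4429 -0.168   0.1593] yaw 0.873 F [ 0.16  0.07 -0.59]
[-0.5  1.  -0.7] wz 0.002
[ 3.8  0.2 -0.7] wz 0.052
[ 8.1 -0.3 -0.7] wz 0.102
[12.4 -0.7 -0.7] wz 0.152
[16.8 -0.8 -0.7] wz 0.202
[21.1 -0.7 -0.7] wz 0.252
```

View pics/w5.png

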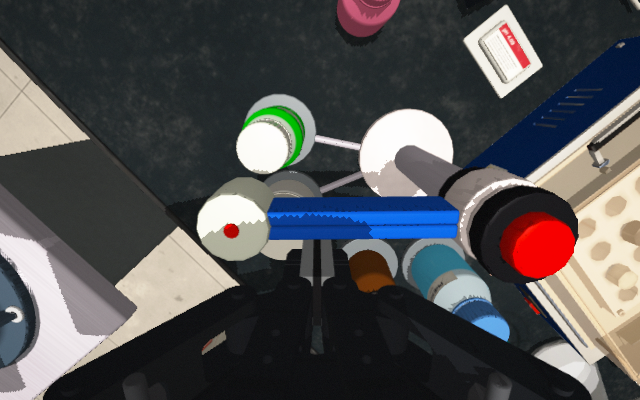

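Head dot at (231,230), button top at (538,245), green cap centre at (264,147).

Run:
```python
from h import *
f=load('w5')
b,h,g=[atz(f,uv,z) for uv,z in (((538,245),.21),((231,230),.188),((264,147),.108))]
for k in(h,g): d=k-b;print(b.round(4),k.round(4),np.hypot(*d[:2]).round(4),np.arctan2(-d[1],-d[0]).round(3))
```

```text
[ 0.5214 -0.2057  0.21  ] [ 0.4265 -0.1297  0.188 ] 0.1216 -0.675
[ 0.5214 -0.2057  0.21  ] [ 0.445  -0.1129  0.108 ] 0.1203 -0.882
```

step_arm --motion '[[[4, 0, 0, 0, 0, 0.05, 0], [8, -0.5, 0, 0, 0, 0.1, 0], [12, -0.7, 0, 0, 0, 0.15, 0], [15, -0.8, 0, 0, 0, 0.18, 0], [17, -0.8, 0, 0, 0, 0.2, 0], [17, -0.8, 0, 0, 0, 0.2, 0], [17, -0.8, 0, 0, 0, 0.2, 0]]]'

```text
time: 6.02
tool_pos: [0.4532, -0.1551, 0.159]
ee_rot: [2.967, 1.033, 0.0]
wrist_force: [-2.1, 0.3, -0.0]
gripper_width: 0.0003
grip_force: 0.5
```

Run:
```python
from h import *
g=lambda t:tcp(t,r=.085)[:2]+(.16,t+np.pi/2)
rows([g(t) for t in (-.85,-.9,-.95)])
f=grab('wrist','w6')
```

```text
now [ 0.4532 -0.1551  0.159 ] yaw 0.67 F [-2.1   0.32 -0.02]
[-4.   0.5 -1. ] wz -0.051
[ 0.2 -0.5 -1. ] wz -0.001
[ 4.5 -1.3 -1. ] wz 0.049
```

View pics/w6.png

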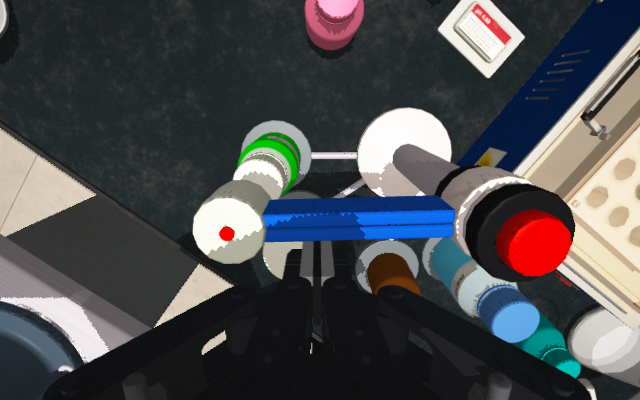

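The arm and the green spoke (row 156) are now parallel in the picture. Head dot is at (227,233), button at (535,242), and the visible edge of the green cap is near (262,175).

Run:
```python
from h import *
f=load('w6')
b,h=[atz(f,uv,z) for uv,z in (((535,242),.21),((227,233),.188))]
d=h-b;print(b.round(4),h.round(4),np.hypot(*d[:2]).round(4),np.arctan2(-d[1],-d[0]).round(3))
s0,s1=atz(f,(312,156),.005),atz(f,(358,156),.005);d=s0-s1;print('spoke',np.arctan2(-d[1],-d[0]).round(3))
e=[atz(f,u,.184) for u in ((265,222),(455,219))];d=e[0]-e[1];print('bar',np.arctan2(-d[1],-d[0]).round(3))
# button by colour centroid, for the press
im=f['image'].astype(int);m=((im[...,0]>180)&(im[...,1]<60)&(im[...,2]<60)).astype(np.uint8)
print(cv2.connectedComponentsWithStats(m)[2:][0][-6:],cv2.connectedComponentsWithStats(m)[3].round(1)[-6:])
```

```text
[ 0.5227 -0.2056  0.21  ] [ 0.4428 -0.1137  0.188 ] 0.1218 -0.855
spoke -0.901
bar -0.886
[[     0      0    640    400 253068]
 [   509    218     62     58   2773]
 [   219    227     15     14    151]
 [   561    278      8      7      8]] [[317.1 199. ]
 [539.2 246.6]
 [226.4 233.6]
 [564.5 281.1]]
```

The head is at (0.4428, −0.1137) and the bottle at about (0.445, −0.113), roughly 2.5 mm apart. I'll back off, lift, and go over the button.

step_arm --motion '[[[-10, 0, 0, 0, 0, 0, 0], [-25, 0, 0, 0, 0, 0, 0], [-25, 0, -50, 0, 0, 0, 0], [-25, 0, -105, 0, 0, 0, 0], [-5, 40, -105, 0, 0, 0, 0], [20, 83, -105, 0, 0, 0, 0], [20, 83, -105, 0, 0, 0, 0]]]'

```text
time: 6.95
tool_pos: [0.5226, -0.2103, 0.264]
ee_rot: [2.965, 1.031, 0.003]
wrist_force: [-0.5, -0.2, 0.5]
gripper_width: 0.0002
grip_force: 0.0
```

Run:
```python
from h import *
f=grab('side','d3'); s=f['state']
im=f['image'].astype(int);m=((im[...,0]>170)&(im[...,1]<60)&(im[...,2]<60)).astype(np.uint8)[140:190,270:320]
n=cv2.connectedComponentsWithStats(m);print(n[2],n[3].round(1)+[270,140])
# finger tip row below TCP in side view: column darkness profile
p=s['tool_pos']
for z in(.21,.22,.23,.24,.25,.26,.27):
    q=proj(f,[(p[0],p[1],z)])[0];print(z,q.round(1),im[int(q[1]+.5),int(q[0])-4:int(q[0])+5:2].sum(1))
w=grab('wrist','w7');rows([(.520,-.208,.235,.67)])
for c in (g:=[]): pass
a=load('w5')
```

```text
[[   0    0   50   50 2500]] [[294.5 164.5]]
0.21 [295.3 161.5] [390 409 151 400 351]
0.22 [295.2 157.4] [468 478 477 467 465]
0.23 [295.2 153.3] [470 465 471 473 468]
0.24 [295.2 149.2] [469 480 473 475 472]
0.25 [295.1 145.1] [473 481 471 472 483]
0.26 [295.1 140.9] [472 484 473 470 465]
0.27 [295.1 136.7] [481 486 472 474 485]
now [ 0.5193 -0.208   0.2633] yaw 0.669 F [-0.64 -0.65 -0.66]
[ 0.6  0.5 28.3] wz -0.001
```

Run:
```python
from h import *
f=load('d3'); im=f['image']
for r in range(90,206,5): print(r,' '.join('%3d,%3d,%3d'%tuple(im[r,c]) for c in range(275,325,5)))
```

```text
90 162,161,158  73, 75, 78  30, 32, 33  37, 36, 39  34, 40, 35  39, 38, 41  39, 40, 42  63, 66, 67  26, 28, 36 158,158,153
95 174,172,169  69, 69, 74  25, 22, 25  27, 32, 32  22, 20, 27  33, 33, 34  36, 37, 40  38, 43, 44  79, 79, 77 160,159,155
100  65, 67, 69  23, 25, 29  55, 63, 61  40, 43, 45  34, 33, 38  39, 36, 42  25, 29, 35  33, 32, 33 161,161,156 156,156,153
105 103,105,100  35, 39, 39  25, 36, 36  34, 39, 42  28, 31, 36  22, 23, 27 184,183,178  21, 23, 26 160,160,158 158,159,156
110 159,160,158  24, 31, 28  29, 30, 34  36, 35, 39  32, 34, 36  38, 39, 38  42, 37, 41 163,160,161 159,157,156 160,161,160
115 156,158,154 165,165,162 119,118,116  40, 39, 46  38, 42, 43  26, 31, 30 161,162,157 159,159,155 160,160,157 158,158,156
120 157,158,154 162,161,159 158,159,157  32, 35, 38  72, 74, 76 126,130,129 159,159,156 158,156,154 160,160,156 156,156,154
125 158,158,154 158,158,157 155,156,154  24, 27, 25  63, 64, 66 116,119,120 160,161,158 160,161,159 162,161,156 160,159,158
130 163,162,159 156,157,153 155,155,150  57, 56, 58  35, 39, 36 111,114,116 162,161,159 159,158,155 160,162,15
[... 1173 characters left out ...]
, 56,122 160,155,152 153,150,146 195,191,176 180,172,162 193,183,165 204,194,179
185  23, 59,114  31, 62,118  40, 65,122  27, 48, 94 134,130,129  53, 53, 53  30, 19, 16  79, 82, 92 211,201,186 215,208,196
190  31, 68,119  54, 65, 96 111,111,107 121,119,125  96, 97, 97 136,131,130 222,218,210 175,168,158 177,170,159 152,142,135
195  51, 56, 62  55, 56, 64  55, 61, 63 137,131,134 142,139,144 146,139,138   6, 35, 77 192,185,175 178,171,160 190,184,173
200 160,160,156 178,174,169 191,185,176 133,131,136 142,139,143 145,139,138   3, 40, 79 140,140,135 190,183,171 187,178,167
205  55, 61, 67  51, 60, 61  51, 58, 64 137,132,137 139,135,141 142,137,134  36, 55, 87  15, 41, 80 217,214,208 185,183,180
```

The shut tip is about 15 mm behind the TCP, which explains the earlier miss. Contact with the button should come near TCP z ≈ 0.195, so I'll descend stepwise and watch the force.

step_arm --motion '[[[0.5, 0, 25, 0, 0, 0, 0], [0.5, 0, 45, 0, 0, 0, 0], [0.5, 0, 57, 0, 0, 0, 0], [0.5, 0, 60, 0, 0, 0, 0], [0.5, 0, 60, 0, 0, 0, 0]]]'

```text
time: 7.68
tool_pos: [0.5208, -0.2076, 0.2044]
ee_rot: [2.967, 1.032, 0.001]
wrist_force: [0.2, 0.3, 0.8]
gripper_width: -0.0001
grip_force: 0.0
```

step_arm --motion '[[[0, 0, 2, 0, 0, 0, 0], [0, 0, 4, 0, 0, 0, 0], [0, 0, 4, 0, 0, 0, 0]]]'

```text
time: 8.05
tool_pos: [0.5208, -0.2074, 0.2]
ee_rot: [2.967, 1.033, 0.0]
wrist_force: [0.0, -0.4, 1.1]
gripper_width: -0.0002
grip_force: 0.0
```

step_arm --motion '[[[0, 0, 2, 0, 0, 0, 0], [0, 0, 4, 0, 0, 0, 0], [0, 0, 4, 0, 0, 0, 0]]]'

```text
time: 8.43
tool_pos: [0.5207, -0.2073, 0.1958]
ee_rot: [-2.967, -1.032, 0.0]
wrist_force: [-0.0, -0.6, 0.8]
gripper_width: 0.0001
grip_force: 0.0
```

step_arm --motion '[[[0, 0, 1, 0, 0, 0, 0], [0, 0, 2, 0, 0, 0, 0], [0, 0, 2, 0, 0, 0, 0]]]'

```text
time: 8.8
tool_pos: [0.5208, -0.2074, 0.1939]
ee_rot: [-2.967, -1.033, 0.0]
wrist_force: [0.1, -0.2, 0.3]
gripper_width: 0.0003
grip_force: 0.0
```

step_arm --motion '[[[0, 0, 1, 0, 0, 0, 0], [0, 0, 2, 0, 0, 0, 0], [0, 0, 2, 0, 0, 0, 0]]]'

```text
time: 9.18
tool_pos: [0.5208, -0.2075, 0.1921]
ee_rot: [2.967, 1.033, 0.0]
wrist_force: [-0.8, -0.2, 1.7]
gripper_width: -0.0002
grip_force: 1.0
```

step_arm --motion '[[[0, 0, 1, 0, 0, 0, 0], [0, 0, 2, 0, 0, 0, 0], [0, 0, 2, 0, 0, 0, 0]]]'

```text
time: 9.55
tool_pos: [0.5209, -0.2075, 0.1901]
ee_rot: [2.967, 1.033, 0.0]
wrist_force: [-1.0, -0.2, 3.9]
gripper_width: -0.0001
grip_force: 1.5
```

Run:
```python
from h import *
f=grab('side','d4'); im=f['image']
for r in range(140,182,3): print(r,' '.join('%3d,%3d,%3d'%tuple(im[r,c]) for c in range(280,316,4)))
```

```text
140  27, 32, 37  32, 35, 37  34, 41, 43  22, 31, 37  41, 44, 44  39, 41, 42  29, 31, 32 185,185,181 162,161,159
143  21, 21, 27  32, 31, 34  25, 24, 26  38, 36, 41  34, 33, 37  36, 37, 37 154,152,151 165,163,162 163,163,161
146 174,173,172  22, 22, 24  25, 29, 36  39, 40, 42  30, 33, 35  25, 30, 33 163,162,159 162,163,161 162,163,156
149 162,162,159 167,166,163   9, 10, 17  42, 43, 45  89, 88, 92   4,  4,  7 163,161,158 160,158,156 159,158,156
152 162,161,158 164,163,161   0,  2,  0  32, 36, 43 127,131,131   2,  1,  0 161,160,159 157,157,153 160,160,156
155 162,163,161 163,164,161  14, 14, 13  44, 48, 48 123,126,126   0,  3,  2 158,160,157 161,161,158 160,158,154
158 159,162,159 158,159,156   0,  0,  0  24, 28, 30 125,127,126   0,  0,  0 158,160,157 161,159,158 161,159,158
161 163,161,160 164,163,160 186,186,182  23, 25, 28 122,125,125 169,169,167 183,177,166 192,185,173 201,192,177
164 161,161,159 159,161,158 130,134,130 143, 97, 99 122, 98, 97  63, 12, 13 192,179,167 181,170,152 186,174,155
167 160,160,157 168,168,164  20, 26, 22 108, 26, 32 111, 31, 33  18, 29, 28 211,195,172 185,175,157 184,172,153
170 162,160,158 164,164,160  14, 14, 13  26, 28, 27  28, 28, 32  15, 22, 18 172,159,141 189,177,161 189,174,157
173 163,161,158 164,164,161 151,146,146 164,159,157 118,114,112 147,142,138 109, 99, 90 193,181,163 182,169,154
176 174,172,165 127,131,153  64, 84,131 173,167,166 179,176,175 163,157,155  69, 69, 69 155,145,127 218,207,191
179  37, 84,157  32, 65,128  27, 65,119 162,156,152 160,158,154 154,151,148  57, 54, 53 173,167,154 213,200,181
```

Contact came near z 0.193 and the spring force is rising. I'll press to the stop.

step_arm --motion '[[[0, 0, 1.5, 0, 0, 0, 0], [0, 0, 3, 0, 0, 0, 0], [0, 0, 3, 0, 0, 0, 0]]]'

```text
time: 9.98
tool_pos: [0.5209, -0.2075, 0.1886]
ee_rot: [2.966, 1.033, 0.001]
wrist_force: [-3.2, 1.3, 11.7]
gripper_width: -0.0005
grip_force: 6.0
```

The force jumped to 11.7 N at the stop, about 5 mm below first contact, so the button is fully down. I'll hold briefly, then lift off.

step_arm --motion '[[[0, 0, 1, 0, 0, 0, 0], [0, 0, 1, 0, 0, 0, 0], [0, 0, -5, 0, 0, 0, 0], [0, 0, -15, 0, 0, 0, 0], [0, 0, -50, 0, 0, 0, 0], [0, 0, -90, 0, 0, 0, 0], [0, 0, -90, 0, 0, 0, 0]]]'

```text
time: 10.85
tool_pos: [0.5228, -0.2087, 0.2803]
ee_rot: [2.961, 1.031, 0.007]
wrist_force: [0.0, -0.6, -1.3]
gripper_width: -0.0001
grip_force: 0.0
```

Run:
```python
from h import *
w=grab('wrist','w8');d=grab('side','d5')
print(w['state']['tool_pos'],w['state']['wrist_force'])
def red(f):
    im=f['image'].astype(int);m=((im[...,0]>120)&(im[...,1]<70)&(im[...,2]<70)).astype(np.uint8)
    n=cv2.connectedComponentsWithStats(m);return [(n[2][i][:5].tolist(),n[3][i].round(1)) for i in range(1,n[0]) if n[2][i][4]>8]
for r in red(w):print('w',r, atz(w,r[1],.188).round(4),atz(w,r[1],.21).round(4))
g=w['image'].astype(int);m=(g[...,1]>130)&(g[...,0]<80)&(g[...,2]<90);print('green px',m.sum(), np.argwhere(m).mean(0)[::-1] if m.any() else 0)
print('proj head@green',proj(w,[(.445,-.113,.188),(.52,-.208,.21)]).round(0))
print('side: expected head top',proj(d,[(.4445,-.1135,.188)]).round(1))
for r in red(d):print('d',r)
```

```text
[ 0.5228384  -0.20867307  0.28025843] [ 0.04744519 -0.55589379 -1.28946191]
w ([300, 184, 32, 33, 816], array([315.4, 200.7])) [ 0.5181 -0.2129  0.188 ] [ 0.5236 -0.2084  0.21  ]
w ([161, 195, 8, 8, 45], array([164.5, 198.3])) [ 0.4428 -0.1138  0.188 ] [ 0.4548 -0.1181  0.21  ]
green px 311 [216.9807074 154.9807074]
proj head@green [[165. 196.]
 [312. 204.]]
side: expected head top [[257.2 185.5]]
d ([416, 140, 11, 9, 57], array([420.8, 144.2]))
d ([339, 144, 11, 9, 62], array([344. , 148.1]))
d ([290, 161, 10, 7, 51], array([294.5, 163.9]))
d ([373, 220, 6, 4, 22], array([375.3, 221.4]))
```

The head hasn't moved, at (0.4428, −0.1138), and is over the green bottle. The button is up again and the tool is clear.

```bash
python3 -c "
from plant import bot
print(bot.close_job())"
```

```text
the job is handed in; nothing more can be done
None
```

The job is handed in: the head stands about 2.5 mm off the green bottle's axis by my measurement, and the button was pressed to its stop there and came up again. On the first try the fingertips passed over the bar without moving it. I pushed with the shut finger pair as one tip; the containers looked undisturbed, and the judge's verdict was not shown.

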